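Brake the turning lathe's spindle, then hold its belt guard just below the balance point

TASK

The lathe is switched off and I want to get at the belt: pull the red-gripped spindle brake lever towards you through its whole stroke, then ease it slowly back to rest without letting it snap. Next take the yellow belt guard by its black knob and raise it until it is past its balance point and wants to rise by itself, but do not let it fly up to its stop; then bring it back down, without dropping it, and finish still gripping the knob, holding the guard steady just below the balance point, where it would fall shut if you let go. Leave the tools and turned pieces lying about as they are.

Things in the scene. Friction and masses are not known exactly. Their poses are not given: they have to be found in the camera images.
- lathe: Small bed-less wood-turning lathe, bolted down: green box base 250 x 270 mm over its foot, 90 mm high, two blue bearings on top (162 mm high), spindle along y at 126 mm height. Origin: on the bench under the base's middle. x points to its rear (away from the robot), y to the outboard end with brake drum and lever, z up. It does not move.
- brake (a joint): Spindle brake lever's angle in rad: 0 = at rest, leaning 0.35 rad to the rear of upright; grows as the grip is pulled towards the robot (lathe's -x) to the stop at 0.70, leaning 0.35 rad forward. Turns about the lathe's y axis through point lever_pivot. A spring pulls it back: about 5 N at the grip at rest, 8 N at full stroke; let go, it snaps back.
- lever_grip (a point): Middle of the lever's red round grip, 24 mm in diameter, 82 mm long along the lever; 150 mm from the pivot, 27 mm below the grip's rounded top. At rest it is 203 mm above the bench, at x = 21 mm, y = 178 mm in the lathe's frame. Free space on both sides of it (lathe's +y and -y).
- lever_pivot (a point): Point on the brake lever's pivot axis, in the lever's plane: x = -30 mm, y = 178 mm, z = 62 mm in the lathe's frame.
- guard (a joint): Belt guard's angle in rad: 0 = shut, grows as its front is raised, 1.45 = thrown open at its stop. Turns about the lathe's y axis through point guard_hinge. A spring carries part of its weight; the balance point is at 0.85 rad. Below, it falls shut by itself (3 N at the knob when shut, fading to nothing at the balance point); above, it rises by itself to the stop.
- guard_knob (a point): Centre of the black ball knob, 34 mm in diameter, 44 mm out on a 12 mm stem that points 45 degrees up and forward (-x) from the yellow guard's slanted brow; 186 mm from the hinge line. Guard shut: 199 mm above the bench, x = -79 mm, y = 0 in the lathe's frame; the line from hinge to knob rises 0.29 rad. At the balance point: 314 mm above the bench. Guard: 116 mm wide, 185 mm high.
- guard_hinge (a point): Middle of the guard's hinge line at the rear: x = 100 mm, y = 0, z = 145 mm in the lathe's frame. It does not move.
- chuck_blank (a point): Middle of the wood blank in the lathe's chuck, 78 mm in diameter, 85 mm long along y, top 166 mm high, fixed; x = 0, y = -214 mm in the lathe's frame. The tool rest stands in front of it (to x = -105 mm, 155 mm high). Not used.
- motor (a point): Middle of the lathe's blue motor, 124 mm in diameter, 190 mm long along y, its terminal box 163 mm high; x = 200 mm, y = 150 mm in the lathe's frame. Beside it, behind the base, stands the green belt housing, 134 mm high. Not used.
- gouge: Turning gouge with a dark wood handle, lying on the bench, 330 mm long, 31 mm high, lying along its x; origin on the bench at 170 mm from the handle's end. Leave alone.
- skew: Skew chisel with a light wood handle, lying on the bench, 340 mm long, 31 mm high, along its x; origin on the bench at 170 mm from the handle's end. Leave alone.
- blank_a_mid (a point): Middle of a standing wood blank, a cylinder 72 mm in diameter and 100 mm high. Leave alone.
- blank_b_mid (a point): Middle of a standing wood blank, a cylinder 60 mm in diameter and 130 mm high. Leave alone.
- doll_mid (a point): Half-way up a standing turned wooden doll with a round head, 55 mm in diameter and 139 mm high. Leave alone.
- wax_mid (a point): Middle of an amber wax jar with steel cap, 68 mm in diameter and 65 mm high. Leave alone.

How it is judged:
By the outcome, as a careful person would: the job done as asked, in the order asked, and still so for the second after the job is handed in, while the arm keeps its last pose, push and grip.
It also fails if it takes over 69 s, if anything falls off the work surface, if the arm or the gripper's body presses on something with over 40 N, if the wrist force passes 120 N, or if a joint passes its speed limit or range.

ROBOT

A 6-joint arm with a two-finger parallel gripper is mounted at the origin on the work surface. World frame = base frame: x ahead of the robot, y to its left, z up, the work surface at z = 0. Lengths are in m, angles in rad, forces in N, time in s.
With the tool pointing down it reaches from about 0.3 to 0.875 m from the base axis. Payload 6.4 kg.
Tool frame: the origin (TCP) lies at the very end of the fingers, on their centre line; the grasp point (between the pads) lies 19 mm behind it; z points along the fingers, y is the direction in which the jaws open and shut (so a half turn about z gives the same grasp; the last joint's range is limited). The gripper opens to 85 mm and grips with 20 to 120 N. Pads are 22 mm wide; open, the fingers measure 114 mm over their backs; the gripper's body (76 mm by 85 mm) begins 54 mm behind the grasp point. The pads swing forward as they close: fully open they stand 13 mm farther back than shut.
Start: joints at [-1.436, 0.181, 1.607, -0, 1.354, -0.206], TCP at [0.192, -0.542, 0.201] pointing down, gripper open.
Joint ranges: [-2.99, 2.99], [-0.89, 2.07], [0.3, 2.58], [-1.14, 4.28], [0, 2.63], [-3.12, 3.12]. Speed limits (rad/s): [2.57, 2.57, 3.01, 3.14, 3.14, 3.14].

INTERFACE

Orientations are given as a unit quaternion [w, x, y, z].
In Python, from bench import * gives the robot as it stands.
- The arm moves only by the tool arm_command, never from a script. Its argument "motion" is text: rows parted by semicolons, each of 7 numbers parted by spaces: the shift along the tool's x, y, z in units of 0.2 m (1.0 is 0.2 m), then the turn, a rotation vector about the tool's x, y, z in units of 60 degrees (1.0 is 60 degrees), then the opening, from 0 (shut) to 1 (fully open). In form: tx ty tz ax ay az grip; .... A call has 1 to 10 rows; each row shifts and turns the pose as measured when the row begins, along the tool's axes as they then stand; what a row does not reach is not made up. A row lasts 1/12 s, in which the tool goes at most 41.7 mm and 7.16 degrees, less where a joint would pass 70% of its speed; a pose out of reach is approached as far as the arm can. A call with a number of a shift or a turn outside -1 to 1 is refused whole. A call with a gripper value outside its range is refused whole. The fingers move at their own pace and stop on an object; the grip force is fixed at half the most. Time passes only in rows, so rows that do not move let the fingers close. It gives the time, the measured TCP pose, the force and the opening at its end, in the units of the state.
- get_obs(): the state, without advancing time (a new reading comes with each control period).
- camera(name): name is "scene" or "top" or "wrist"; returns a dict with "img" (420x560x3 uint8, red, green, blue), "intrinsics" (3x3 intrinsics, pixels), "pose" (4x4, takes a point from camera to world coordinates); the wrist camera has in their place "mount" (4x4, takes a point from camera to tool coordinates, whose origin is the TCP and whose axes are the flange's). Camera axes: x right, y down, z forward; pixel columns grow to the right and rows downward; lengths in m; the calibration is good to about 2 mm. A picture is of the moment at which its call begins: read the wrist's pose just before it. There is no depth.
- hand_in(): hands the job in, once; it reports no verdict.
Trained networks look in the newest picture that a camera, given by its name, has taken for a name from the list of things; names that differ only in an ending like _2 or _b are one class to them, and where a whole thing is asked for, a point or a joint stands for the part that bears it (a point fixed in the world has none). Each returns a list of dicts, best first, with "conf" (0 to 1); they miss things now and then, are a little off and sometimes report something else, mostly with a low value. They report only what shows in the picture. A call takes as long as a camera call.
- search_frame(camera, target): "box" ([left, top, right, bottom] in pixels, round what is visible of it).
The state is a dict: "time_s": time; "q": joint angles; "dq": joint speeds; "joint_efforts": joint torques, N m; "eef_pos": TCP position; "eef_rot": TCP orientation; "wrist_force": force on the tool from outside, world axes, zero at the start; "torque": the same for the moment, N m; "opening": opening from 0.0 (shut) to 1.0 (fully open).
Only numpy, scipy, OpenCV 4.12 (cv2) and the standard library are available. Lean on these libraries where they do the work, as an engineer would, in place of code of your own. Each camera call takes 0.05 s, during which the arm holds its last target.

## Working session

There is one attempt and no reset: what is moved stays moved. The work goes in short steps, Python scripts to look and compute and a tool call to move; the robot and the scene stay as the last step left them, time stands still between calls to the robot, and variables do not carry over. Pictures are saved under pics/ and viewed, and the job is handed in when it is done.

Besides the shell and the picture viewer there is one more tool, called after "Request:" by a JSON object that holds its "method" and its "body", one argument or row to a line. arm_command: Moves the arm, as the interface text tells. Shifts and turns lie within -1 to 1; 1 stands for 0.2 m of shift or 60 degrees of turn. Its arguments: {"type":"object","properties":{"motion":{"type":"string"}},"required":["motion"]}

```bash
ls; mkdir -p pics; cat > h.py <<'E'
from bench import *
import numpy as np, cv2
from scipy.spatial.transform import Rotation as R
def snap(n,f):
    c=camera(n); cv2.imwrite('pics/'+f,cv2.cvtColor(c['img'],cv2.COLOR_RGB2BGR)); return c
def rot(q): return R.from_quat([q[1],q[2],q[3],q[0]])
def ray(c,uv):
    K=np.array(c['intrinsics']);P=np.array(c['pose'])
    d=P[:3,:3]@np.linalg.solve(K,[uv[0],uv[1],1]);return P[:3,3],d
def atz(c,uv,z):
    o,d=ray(c,uv);return o+d*(z-o[2])/d[2]
def proj(c,p):
    K=np.array(c['intrinsics']);P=np.linalg.inv(np.array(c['pose']))
    v=K@(P[:3,:3]@np.array(p)+P[:3,3]);return v[:2]/v[2]
E
python3 - <<'E'
from h import *
print(get_obs())
for n in('scene','top'):
    c=snap(n,n+'0.png'); print(n,c['pose'],c['intrinsics'])
    for t in('lathe','brake','lever_grip','guard','guard_knob','lever_pivot','chuck_blank','motor','doll_mid','wax_mid','gouge','skew','blank_a_mid'):
        try: print(t,[(np.round(r['box']).tolist(),round(r['conf'],2)) for r in search_frame(n,t)][:3])
        except Exception as e: print(t,e)
E
```

```text
pics
{'time_s': 0.0, 'q': array([-1.43631582e+00,  1.81546396e-01,  1.60802021e+00, -5.79994587e-06,
        1.35377727e+00, -2.06295504e-01]), 'dq': array([-7.06378047e-04,  5.45239913e-04,  2.71906548e-04,  8.88699516e-05,
        1.73463740e-03,  3.99313869e-04]), 'joint_efforts': array([-1.16411004e-03, -4.44871795e+01, -3.51337516e+01, -2.98156328e-04,
        9.42096405e-03, -2.47073257e-05]), 'eef_pos': array([ 0.1921099 , -0.54131682,  0.19997528]), 'eef_rot': array([-8.75147165e-04,  9.85518565e-01,  1.69565301e-01,  2.86046294e-05]), 'wrist_force': array([-0.16989691, -0.94413536,  0.16386257]), 'torque': array([ 0.03078783, -0.00362212, -0.00948299]), 'opening': 0.9959222747016354}
scene [[ 0.41972642  0.69334568 -0.58574866  1.37985858]
 [ 0.90745075 -0.3340985   0.25477703 -0.33646136]
 [-0.0190492  -0.63847471 -0.76940703  1.1677834 ]
 [ 0.          0.          0.          1.        ]] [[455.09442948   0.         284.53221739]
 [  0.         455.09442948 204.87763103]
 [  0.           0.           1.        ]]
lathe [([170.0, 156.0, 382.0, 293.0], 0.66)]
brake [([307.0,
[... 1073 characters left out ...]
, 237.0, 274.0], 0.66)]
lever_grip [([211.0, 236.0, 237.0, 274.0], 0.73)]
guard [([272.0, 181.0, 340.0, 278.0], 0.9)]
guard_knob [([271.0, 183.0, 340.0, 278.0], 0.78)]
lever_pivot [([179.0, 123.0, 436.0, 302.0], 0.55), ([212.0, 234.0, 238.0, 275.0], 0.15)]
chuck_blank [([179.0, 123.0, 433.0, 300.0], 0.81), ([198.0, 306.0, 231.0, 338.0], 0.31)]
motor [([181.0, 124.0, 435.0, 301.0], 0.66)]
doll_mid [([163.0, 252.0, 197.0, 275.0], 0.94)]
wax_mid [([200.0, 307.0, 230.0, 335.0], 0.77)]
gouge [([408.0, 140.0, 445.0, 265.0], 0.8), ([160.0, 253.0, 198.0, 272.0], 0.66)]
skew [([429.0, 141.0, 483.0, 265.0], 0.84), ([319.0, 137.0, 352.0, 178.0], 0.35)]
blank_a_mid [([349.0, 166.0, 389.0, 202.0], 0.95)]
```

```bash
python3 -c "
import cv2
a=cv2.imread('pics/top0.png')[100:360,140:500];cv2.imwrite('pics/top0c.png',cv2.resize(a,None,fx=2.2,fy=2.2,interpolation=3))
a=cv2.imread('pics/scene0.png')[110:350,100:400];cv2.imwrite('pics/scene0c.png',cv2.resize(a,None,fx=2.4,fy=2.4,interpolation=3))"
```

```text
(no output)
```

View pics/top0c.png

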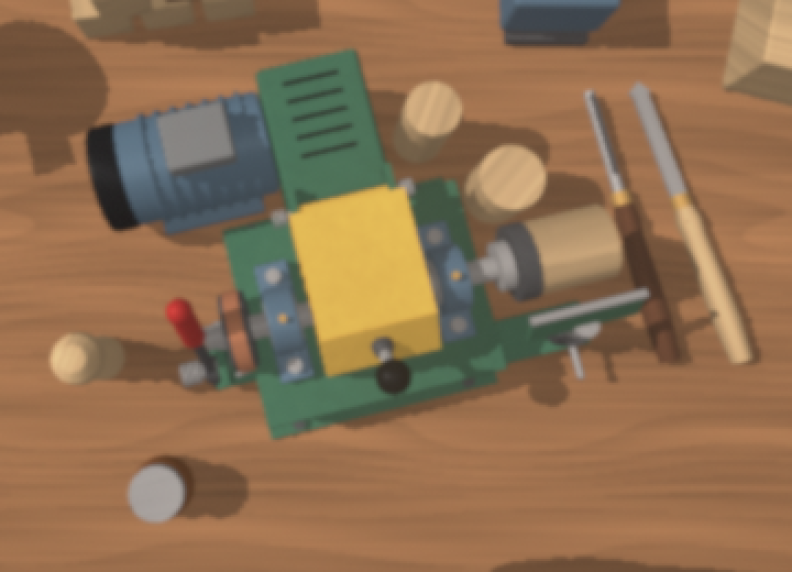

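View pics/scene0c.png

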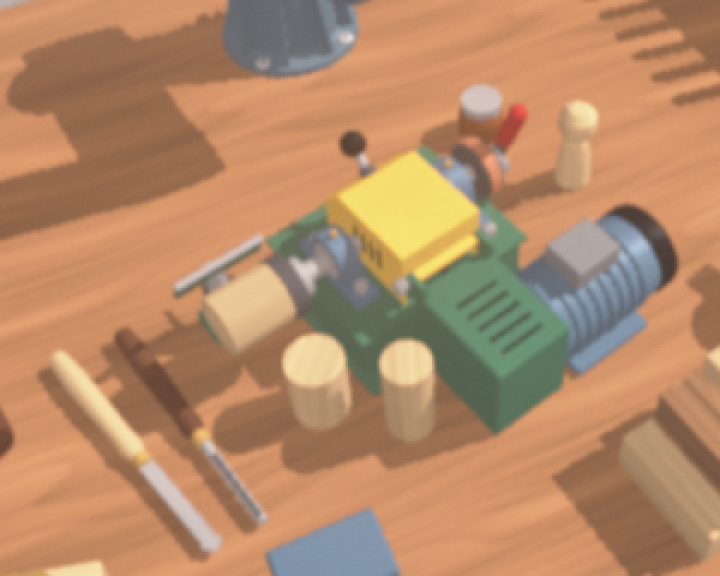

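```bash
cat > fit.py <<'E'
from h import *
from scipy.optimize import least_squares
cs={'top':camera('top'),'scene':camera('scene')}
def t(u,v): return (u/2.2+140,v/2.2+100)
def s(u,v): return (u/2.4+100,v/2.4+110)
knob=(-.079,0,.199);grip=(.021,.178,.203)
obs=[('top',t(394,377),knob),('scene',s(352,144),knob),('top',t(185,325),grip),('scene',s(512,129),grip),
('top',t(273,438),(-.125,.135,0)),('top',t(500,383),(-.125,-.135,0))]
def L(p,x):
    c,sn=np.cos(p[2]),np.sin(p[2]);return np.array([p[0]+c*x[0]-sn*x[1],p[1]+sn*x[0]+c*x[1],x[2]])
f=lambda p:np.concatenate([proj(cs[n],L(p,x))-uv for n,uv,x in obs])
r=least_squares(f,[.45,-.05,.2],loss='soft_l1')
print(r.x,np.round(f(r.x).reshape(-1,2),1))
p=r.x
for n,x in dict(knob=knob,grip=grip,pivot=(-.03,.178,.062),hinge=(.1,0,.145),blank=(0,-.214,.127)).items(): print(n,L(p,x).round(3),[proj(cs[k],L(p,x)).round(1) for k in cs])
for n,z in(('doll_mid',.07),('wax_mid',.06)):
    for k in cs:
        camera(k)
        b=search_frame(k,n)[0]['box'];print(n,k,atz(cs[k],((b[0]+b[2])/2,(b[1]+b[3])/2),z).round(3))
E
python3 fit.py
```

```text
[ 0.5447695  -0.04335994  0.24679063] [[ 0.5 -0.1]
 [-1.2 -0.6]
 [-0.2 -3.2]
 [-0.3 -4.3]
 [-0.1  0.5]
 [-0.9 -0.3]]
knob [ 0.468 -0.063  0.199] [array([319.6, 271.3]), array([245.5, 169.4])]
grip [0.522 0.134 0.203] [array([223.9, 244.5]), array([313. , 159.4])]
pivot [0.472 0.122 0.062] [array([236.5, 267.5]), array([301.5, 181.7])]
hinge [ 0.642 -0.019  0.145] [array([296.8, 192.3]), array([283.8, 217.2])]
blank [ 0.597 -0.251  0.127] [array([397.9, 213.6]), array([202.4, 238. ])]
doll_mid top [0.478 0.257 0.07 ]
doll_mid scene [0.496 0.259 0.07 ]Traceback (most recent call last):
  File "fit.py", line 19, in <module>
    b=search_frame(k,n)[0]['box'];print(n,k,atz(cs[k],((b[0]+b[2])/2,(b[1]+b[3])/2),z).round(3))
      ~~~~~~~~~~~~~~~~~^^^
IndexError: list index out of range
```

```bash
cat > plan.py <<'E'
from h import *
P=np.array([0.5447695,-0.04335994,0.24679063])
def setP(p):
    global P;P=np.array(p)
import os,json
if os.path.exists('P.json'): P=np.array(json.load(open('P.json')))
def L(x,p=None):
    p=P if p is None else p
    c,sn=np.cos(p[2]),np.sin(p[2]);return np.array([p[0]+c*x[0]-sn*x[1],p[1]+sn*x[0]+c*x[1],x[2]])
def toL(w):
    d=np.array(w)-[P[0],P[1],0];return R.from_euler('z',-P[2]).apply(d)
# tool orientation: y=-lathe y; tilt a = angle of (-tool z) from up toward lathe +x
def Rt(a):
    z=-np.array([np.sin(a),0,np.cos(a)]);y=np.array([0,-1.,0]);x=np.cross(y,z)
    return R.from_euler('z',P[2])*R.from_matrix(np.stack([x,y,z],1))
def gp2tcp(g,a,off=.019):  # grasp point in lathe frame -> world tcp
    return L(np.array(g)-off*np.array([np.sin(a),0,np.cos(a)]))
def lever(th,r=.150,a=None,off=.019):
    l=.35-th;g=np.array([-.03+r*np.sin(l),.178,.062+r*np.cos(l)]);a=l if a is None else a
    return gp2tcp(g,a,off),Rt(a)
def knob(th,a,r=.186,off=.019,back=0):
    b=.29+th;g=np.array([.1-r*np.cos(b),0,.145+r*np.sin(b)])
    return gp2tcp(g,a,off),Rt(a)
def cur():
    o=get_obs();return o['eef_pos'],rot(o['eef_rot']),o
def rows(wps,grip,step=.035,rstep=6,start=None,n=None):
    p,r=(cur()[:2] if start is None else start);out=[]
    for (q,s) in wps:
        v=(r.inv()*s).as_rotvec();k=n or max(1,int(np.ceil(max(np.linalg.norm(q-p)/step,np.degrees(np.linalg.norm(v))/rstep))))
        for i in range(k):
            rc=r*R.from_rotvec(v*i/k);d=rc.inv().apply((q-p)/k)
            out.append(' '.join(f'{z:.3f}' for z in list(d/.2)+list(v/k/(np.pi/3))+[grip]))
        p,r=q,s
    for i in range(0,len(out),10): print('; '.join(out[i:i+10]));print()
def stat():
    p,r,o=cur();l=toL(p);z=-r.as_matrix()[:,2];zl=R.from_euler('z',-P[2]).apply(z)
    g=l+.019*zl; y=R.from_euler('z',-P[2]).apply(r.as_matrix()[:,1])
    print('t',round(o['time_s'],2),'tcp',p.round(4),'graspL',g.round(4),'tilt',round(np.arctan2(zl[0],zl[2]),3),'yL',y.round(3),'F_L',R.from_euler('z',-P[2]).apply(o['wrist_force']).round(1),'T',o['torque'].round(2),'op',round(o['opening'],3),'q',o['q'].round(2))
    print(' brake',round(.35-np.arctan2(g[0]+.03,g[2]-.062),3),'r',round(np.hypot(g[0]+.03,g[2]-.062),4),'| guard',round(np.arctan2(g[2]-.145,.1-g[0])-.29,3),'r',round(np.hypot(g[2]-.145,.1-g[0]),4))
E
sed -i 's/^\(r=least\)/obs[2]=(obs[2][0],obs[2][1],(.0167,.178,.1897));obs[3]=(obs[3][0],obs[3][1],(.0167,.178,.1897))\n\1/; /^for n,z in/,$d' fit.py
echo 'import json;json.dump(list(p),open("P.json","w"))' >> fit.py
python3 fit.py; python3 - <<'E'
from plan import *
stat()
mid=np.array([.32,-.28,.36]); up=lever(0,r=.27)
print(up[0])
rows([(mid,Rt(0)),up],0.7)
E
```

```text
[ 0.54505661 -0.04221799  0.24739321] [[-0.  -0.2]
 [-0.8 -0.6]
 [ 0.6 -1. ]
 [-1.  -2. ]
 [-0.5  0.4]
 [-1.4 -0.5]]
knob [ 0.468 -0.062  0.199] [array([319.1, 271.1]), array([245.9, 169.4])]
grip [0.522 0.136 0.203] [array([223.3, 244.5]), array([313.4, 159.3])]
pivot [0.472 0.123 0.062] [array([236.1, 267.4]), array([301.9, 181.6])]
hinge [ 0.642 -0.018  0.145] [array([296.3, 192.2]), array([284.2, 217.1])]
blank [ 0.597 -0.25   0.127] [array([397.3, 213.4]), array([202.9, 237.9])]
t 1.9 tcp [ 0.1922 -0.542   0.2009] graspL [-0.4645 -0.3981  0.2199] tilt 0.0 yL [ 0.093 -0.996  0.   ] F_L [-0.5 -0.1 -0.4] T [-0.01  0.04 -0.02] op 0.999 q [-1.44  0.18  1.61 -0.    1.35 -0.21]
 brake 1.572 r 0.4623 | guard -0.158 r 0.5694
[0.55582876 0.14409225 0.29778255]
0.104 -0.102 -0.080 0.000 0.000 0.009 0.700; 0.103 -0.103 -0.080 0.000 0.000 0.009 0.700; 0.102 -0.104 -0.080 0.000 0.000 0.009 0.700; 0.101 -0.105 -0.080 0.000 0.000 0.009 0.700; 0.100 -0.106 -0.080 0.000 0.000 0.009 0.700; 0.099 -0.107 -0.080 0.000 0.000 0.009 0.700; 0.098 -0.108 -0.080 0.000 0.000 0.009 0.700; 0.097 -0.109 -0.080 0.000 0.000 0.009 0.700; 0.096 -0.110 -0.080 0.000 0.000 0.009 0.700; 0.095 -0.110 -0.080 0.000 0.000 0.009 0.700

0.119 -0.126 0.022 0.000 -0.024 0.000 0.700; 0.119 -0.126 0.019 0.000 -0.024 0.000 0.700; 0.120 -0.126 0.016 0.000 -0.024 0.000 0.700; 0.120 -0.126 0.013 0.000 -0.024 0.000 0.700; 0.120 -0.126 0.010 0.000 -0.024 0.000 0.700; 0.121 -0.126 0.007 0.000 -0.024 0.000 0.700; 0.121 -0.126 0.004 0.000 -0.024 0.000 0.700; 0.121 -0.126 0.001 0.000 -0.024 0.000 0.700; 0.121 -0.126 -0.002 0.000 -0.024 0.000 0.700; 0.121 -0.126 -0.005 0.000 -0.024 0.000 0.700

0.121 -0.126 -0.008 0.000 -0.024 0.000 0.700; 0.120 -0.126 -0.011 0.000 -0.024 0.000 0.700; 0.120 -0.126 -0.014 0.000 -0.024 0.000 0.700; 0.120 -0.126 -0.017 0.000 -0.024 0.000 0.700
```

Request:
{"method": "arm_command", "body": {
  "motion": "0.1 -0.105 -0.08 0 0 0.009 0.7; 0.1 -0.105 -0.08 0 0 0.009 0.7; 0.1 -0.105 -0.08 0 0 0.009 0.7; 0.1 -0.105 -0.08 0 0 0.009 0.7; 0.1 -0.105 -0.08 0 0 0.009 0.7; 0.1 -0.105 -0.08 0 0 0.009 0.7; 0.1 -0.105 -0.08 0 0 0.009 0.7; 0.1 -0.105 -0.08 0 0 0.009 0.7; 0.1 -0.11 -0.08 0 0 0.009 0.7; 0.1 -0.11 -0.08 0 0 0.009 0.7"
}}

```text
time_s: 2.73
eef_pos: [0.3226, -0.2723, 0.3631]
eef_rot: [-0.004, 0.993, 0.116, -0.0]
wrist_force: [1.0, -0.8, 0.1]
opening: 0.702
```

Request:
{"method": "arm_command", "body": {
  "motion": "0.12 -0.126 0.02 0 -0.024 0 0.7; 0.12 -0.126 0.02 0 -0.024 0 0.7; 0.12 -0.126 0.015 0 -0.024 0 0.7; 0.12 -0.126 0.01 0 -0.024 0 0.7; 0.12 -0.126 0.01 0 -0.024 0 0.7; 0.12 -0.126 0.005 0 -0.024 0 0.7; 0.12 -0.126 0 0 -0.024 0 0.7; 0.12 -0.126 0 0 -0.024 0 0.7; 0.12 -0.126 0 0 -0.024 0 0.7; 0.12 -0.126 0 0 -0.024 0 0.7"
}}

```text
time_s: 3.57
eef_pos: [0.5036, 0.0406, 0.3289]
eef_rot: [0.021, 0.986, 0.112, -0.122]
wrist_force: [0.8, -1.0, 1.4]
opening: 0.701
```

```bash
python3 - <<'E'
from plan import *
stat()
rows([lever(0,r=.27)],0.7)
E
```

```text
t 3.57 tcp [0.5036 0.0406 0.3289] graspL [-0.0152  0.0906  0.3474] tilt 0.247 yL [-0.019 -1.     0.015] F_L [ 0.5 -1.1  1.4] T [-0.   -0.12  0.03] op 0.701 q [-0.09  0.14  1.42 -0.09  1.81  1.24]
 brake 0.298 r 0.2858 | guard 0.763 r 0.2329
0.099 -0.112 0.014 0.002 -0.025 -0.005 0.700; 0.100 -0.111 0.011 0.002 -0.025 -0.005 0.700; 0.101 -0.111 0.009 0.002 -0.025 -0.005 0.700; 0.102 -0.110 0.006 0.002 -0.025 -0.005 0.700
```

Request:
{"method": "arm_command", "body": {
  "motion": "0.1 -0.112 0.01 0 -0.025 -0.005 0.6; 0.1 -0.112 0.01 0 -0.025 -0.005 0.6; 0.1 -0.112 0.01 0 -0.025 -0.005 0.6; 0.1 -0.11 0.01 0 -0.025 -0.005 0.6; 0 0 0 0 0 0 0.6"
}}

```text
time_s: 3.98
eef_pos: [0.5583, 0.1564, 0.2915]
eef_rot: [0.026, 0.976, 0.125, -0.178]
wrist_force: [-0.1, -0.3, -0.6]
opening: 0.597
```

```bash
python3 - <<'E'
from plan import *
stat()
c=snap('wrist','w1.png'); t=snap('scene','s1.png')
o=get_obs();T=np.eye(4);T[:3,:3]=rot(o['eef_rot']).as_matrix();T[:3,3]=o['eef_pos'];c['pose']=T@np.array(c['mount'])
print(c['pose'].round(3));i=cv2.imread('pics/w1.png');j=cv2.imread('pics/s1.png')
for r in(.095,.15,.177):
    l=.35;x=L((-.03+r*np.sin(l),.178,.062+r*np.cos(l)))
    for im,cc in((i,c),(j,t)):
        u=proj(cc,x);print(r,u.round(1))
        cv2.circle(im,tuple(int(a) for a in u.round()),2,(255,255,0),-1)
cv2.imwrite('pics/w1m.png',i);cv2.imwrite('pics/s1m.png',cv2.resize(j[90:300,150:430],None,fx=2.5,fy=2.5,interpolation=3))
rows([lever(0)],0.6,step=.03)
E
```

```text
t 3.98 tcp [0.5583 0.1564 0.2915] graspL [0.0682 0.1895 0.3093] tilt 0.361 yL [ 0.009 -1.     0.007] F_L [-0.2 -0.3 -0.6] T [ 0.07 -0.24  0.05] op 0.597 q [ 0.11  0.42  1.16 -0.06  1.91  1.41]
 brake -0.028 r 0.266 | guard 1.089 r 0.1673
[[ 0.25  -0.775 -0.581  0.682]
 [-0.968 -0.194 -0.158  0.186]
 [ 0.009  0.602 -0.799  0.431]
 [ 0.     0.     0.     1.   ]]
0.095 [284.7 192.2]
0.095 [309.  168.1]
0.15 [286.3 205.6]
0.15 [313.5 159.4]
0.177 [287.3 214.2]
0.177 [315.8 155. ]
-0.005 0.009 0.148 0.003 0.002 0.001 0.600; -0.006 0.009 0.148 0.003 0.002 0.001 0.600; -0.006 0.010 0.148 0.003 0.002 0.001 0.600; -0.006 0.010 0.148 0.003 0.002 0.001 0.600
```

View pics/w1m.png

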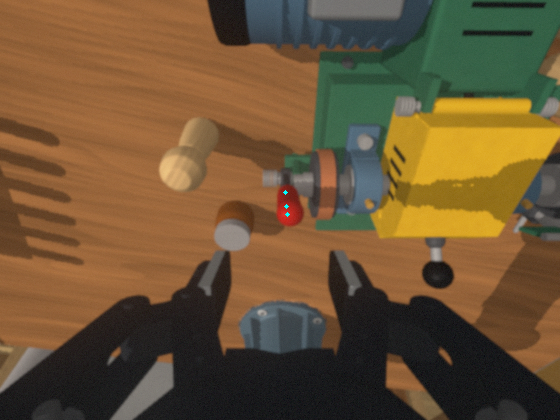

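View pics/s1m.png

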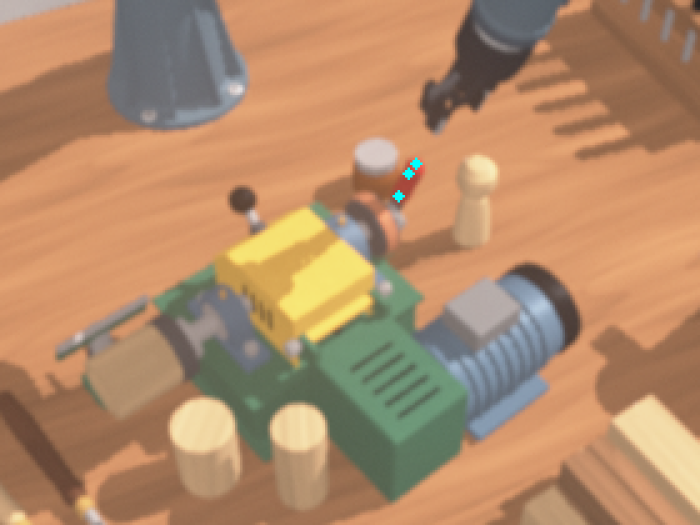

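Request:
{"method": "arm_command", "body": {
  "motion": "0 0.012 0.148 0 0 0 0.6; 0 0.012 0.148 0 0 0 0.6; 0 0.012 0.148 0 0 0 0.6; -0.005 0.012 0.1 0 0 0 0.6; 0 0 0 0 0 0 0.6"
}}

```text
time_s: 4.5
eef_pos: [0.5243, 0.1281, 0.1966]
eef_rot: [0.028, 0.978, 0.122, -0.168]
wrist_force: [-0.8, 0.4, -0.1]
opening: 0.601
```

```bash
python3 - <<'E'
from plan import *
stat()
c=snap('wrist','w2.png')
rows([lever(0)],0.6,step=.03)
E
```

```text
t 4.5 tcp [0.5243 0.1281 0.1966] graspL [0.028  0.1705 0.2145] tilt 0.342 yL [ 0.003 -1.     0.014] F_L [-0.7  0.6 -0.1] T [ 0.09 -0.16  0.  ] op 0.601 q [ 0.07  0.38  1.41 -0.07  1.69  1.4 ]
 brake -0.013 r 0.1632 | guard 0.478 r 0.1001
-0.015 -0.040 0.077 0.014 -0.010 -0.002 0.600
```

View pics/w2.png

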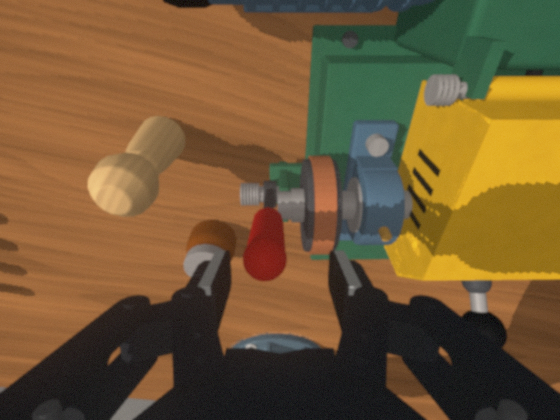

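Request:
{"method": "arm_command", "body": {
  "motion": "-0.007 -0.016 0.035 0 0 0 0.6; -0.007 -0.016 0.035 0 0 0 0.6; 0 0 0 0 0 0 0.6"
}}

```text
time_s: 4.8
eef_pos: [0.5196, 0.1318, 0.1911]
eef_rot: [0.028, 0.979, 0.12, -0.162]
wrist_force: [-0.0, -0.4, 0.9]
opening: 0.603
```

```bash
python3 - <<'E'
from plan import *
stat()
E
```

```text
t 4.8 tcp [0.5196 0.1318 0.1911] graspL [0.0241 0.1752 0.2091] tilt 0.33 yL [-0.001 -1.     0.016] F_L [-0.1 -0.4  0.9] T [ 0.07 -0.15  0.02] op 0.603 q [ 0.07  0.37  1.43 -0.07  1.66  1.41]
 brake -0.002 r 0.1567 | guard 0.411 r 0.0993
```

Request:
{"method": "arm_command", "body": {
  "motion": "0 0 0 0 0 0 0; 0 0 0 0 0 0 0; 0 0 0 0 0 0 0; 0 0 0 0 0 0 0"
}}

```text
time_s: 5.13
eef_pos: [0.52, 0.136, 0.1936]
eef_rot: [0.025, 0.979, 0.121, -0.16]
wrist_force: [0.8, -8.7, -5.3]
opening: 0.179
```

```bash
python3 - <<'E'
from plan import *
stat()
E
```

```text
t 5.13 tcp [0.52   0.136  0.1936] graspL [0.0254 0.1791 0.2116] tilt 0.326 yL [ 0.001 -1.     0.01 ] F_L [-1.4 -8.7 -5.3] T [-1.26 -0.52  0.44] op 0.179 q [ 0.08  0.36  1.43 -0.06  1.67  1.41]
 brake -0.005 r 0.1595 | guard 0.439 r 0.1
```

Request:
{"method": "arm_command", "body": {
  "motion": "0 0 0 0 0 0 0; 0 0 0 0 0 0 0"
}}

```text
time_s: 5.3
eef_pos: [0.52, 0.1358, 0.1935]
eef_rot: [0.026, 0.979, 0.122, -0.161]
wrist_force: [-1.2, 0.4, -1.0]
opening: 0.184
```

```bash
python3 - <<'E'
from plan import *
stat()
c=snap('wrist','w3.png')
E
```

```text
t 5.3 tcp [0.52   0.1358 0.1935] graspL [0.0254 0.1789 0.2115] tilt 0.327 yL [ 0.002 -1.     0.011] F_L [-1.   0.7 -1. ] T [ 0.05 -0.02 -0.07] op 0.184 q [ 0.08  0.37  1.43 -0.07  1.67  1.41]
 brake -0.005 r 0.1595 | guard 0.438 r 0.0999
```

View pics/w3.png

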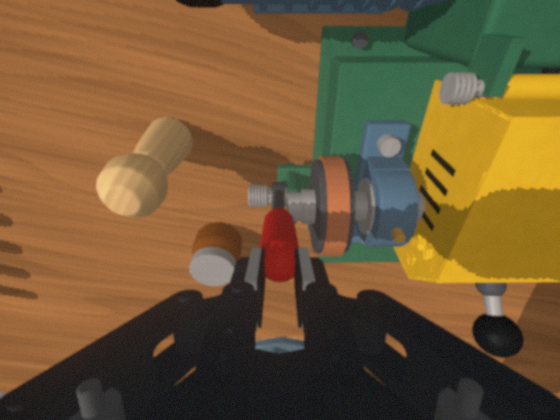

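```bash
python3 - <<'E'
from plan import *
o=get_obs();c=camera('wrist');T=np.eye(4);T[:3,:3]=rot(o['eef_rot']).as_matrix();T[:3,3]=o['eef_pos'];c['pose']=T@np.array(c['mount'])
i=cv2.cvtColor(c['img'],cv2.COLOR_RGB2BGR);print(np.array(c['mount']).round(3),c['intrinsics'][0])
for r in(.095,.15,.177):
    l=.35;x=L((-.03+r*np.sin(l),.178,.062+r*np.cos(l)))
    u=proj(c,x);print(r,u.round(1));cv2.circle(i,tuple(int(a) for a in u.round()),2,(255,255,0),-1)
for s,col in((0,(0,255,0)),(-.019,(255,0,255))):
  for yy in(-.012,0,.012):
    u=proj(c,T[:3,:3]@[0,yy,s]+T[:3,3]);print(s,u.round(1));cv2.circle(i,tuple(int(a) for a in u.round()),2,col,-1)
u=proj(c,L((-.079,0,.199)));print('knob',u.round());cv2.circle(i,tuple(int(a) for a in u.round()),2,(255,255,0),-1)
cv2.imwrite('pics/w4m.png',cv2.resize(i[140:400,180:560],None,fx=2,fy=2,interpolation=3))
t=snap('scene','s4.png');j=cv2.imread('pics/s4.png');cv2.imwrite('pics/s4m.png',cv2.resize(j[90:230,250:400],None,fx=4,fy=4,interpolation=3))
E
```

```text
[[-0.001 -0.959 -0.284  0.072]
 [ 1.    -0.001 -0.001  0.001]
 [ 0.    -0.284  0.959 -0.173]
 [ 0.     0.     0.     1.   ]] [293.48754909   0.         279.28805912]
0.095 [279.  221.7]
0.15 [279.9 249.1]
0.177 [280.5 269.6]
0 [259.6 241.5]
0 [278.6 241.5]
0 [297.5 241.5]
-0.019 [257.5 254.3]
-0.019 [278.5 254.3]
-0.019 [299.4 254.3]
knob [497. 335.]
```

View pics/w4m.png

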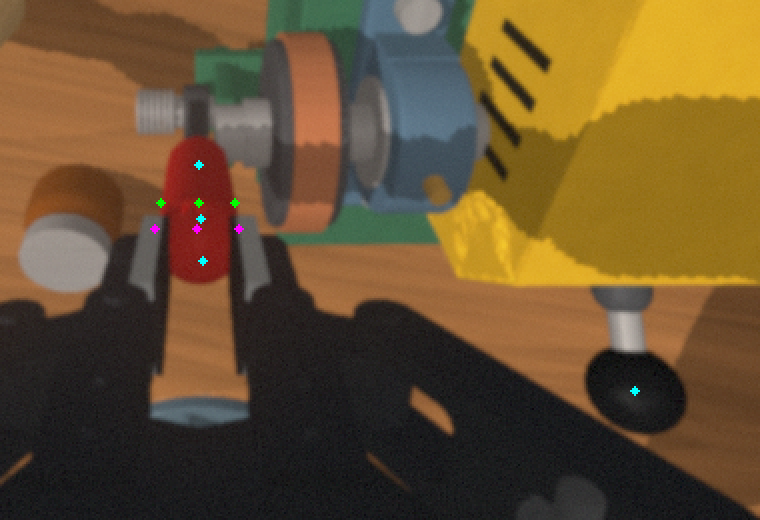

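View pics/s4m.png

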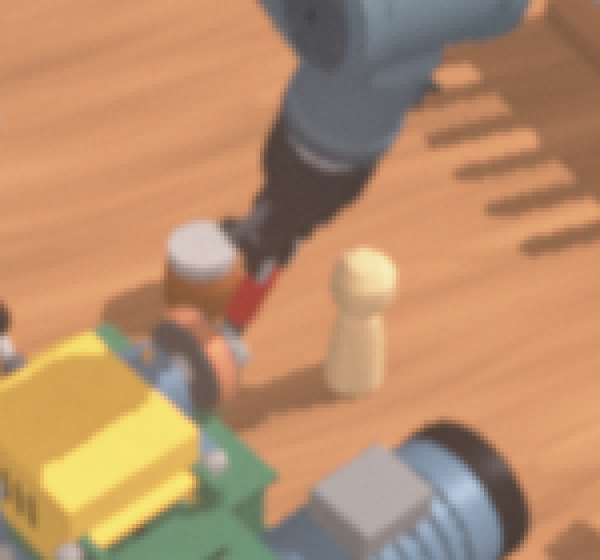

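Request:
{"method": "arm_command", "body": {
  "motion": "-0.042 0 0.001 0 0.057 0 0; -0.042 0 0.001 0 0.057 0 0; -0.042 0 0.001 0 0.057 0 0; -0.042 0 0.001 0 0.057 0 0; -0.042 0 0.001 0 0.057 0 0; -0.042 0 0.001 0 0.057 0 0"
}}

```text
time_s: 5.95
eef_pos: [0.4866, 0.1257, 0.2113]
eef_rot: [0.002, 0.992, 0.124, 0.039]
wrist_force: [0.2, -0.7, 0.6]
opening: -0.003
```

```bash
python3 - <<'E'
from plan import *
stat()
E
```

```text
t 5.95 tcp [0.4866 0.1257 0.2113] graspL [-0.017   0.1774  0.2302] tilt -0.077 yL [ 0.001 -1.     0.013] F_L [ 0.  -0.8  0.6] T [-0.    0.03  0.01] op -0.003 q [ 0.01 -0.06  1.84  0.01  1.28  1.33]
 brake 0.273 r 0.1687 | guard 0.339 r 0.1448
```

Request:
{"method": "arm_command", "body": {
  "motion": "0 0 -0.1 0 0 0 0; 0 0 -0.15 0 0 0 0.6; 0 0 0 0 0 0 0.6; 0 0 0 0 0 0 0.6"
}}

```text
time_s: 6.28
eef_pos: [0.4763, 0.125, 0.262]
eef_rot: [0.001, 0.992, 0.123, 0.04]
wrist_force: [-0.3, 0.3, -0.5]
opening: 0.417
```

```bash
python3 - <<'E'
from plan import *
stat()
o=get_obs();c=camera('wrist');T=np.eye(4);T[:3,:3]=rot(o['eef_rot']).as_matrix();T[:3,3]=o['eef_pos'];c['pose']=T@np.array(c['mount'])
i=cv2.cvtColor(c['img'],cv2.COLOR_RGB2BGR)
for r in(.095,.15,.177):
    l=.35;x=L((-.03+r*np.sin(l),.178,.062+r*np.cos(l)))
    u=proj(c,x);cv2.circle(i,tuple(int(a) for a in u.round()),2,(255,255,0),-1)
cv2.imwrite('pics/w5m.png',i)
rows([lever(0,r=.215)],0.6)
E
```

```text
t 6.28 tcp [0.4763 0.125  0.262 ] graspL [-0.0272  0.1792  0.281 ] tilt -0.079 yL [-0.    -1.     0.013] F_L [-0.2  0.4 -0.5] T [ 0.01  0.03 -0.01] op 0.417 q [ 0.01 -0.12  1.8   0.01  1.39  1.33]
 brake 0.337 r 0.219 | guard 0.529 r 0.1862
0.061 0.001 0.022 0.002 -0.082 -0.000 0.600; 0.062 0.001 0.016 0.002 -0.082 -0.000 0.600; 0.064 0.001 0.011 0.002 -0.082 -0.000 0.600; 0.064 0.001 0.005 0.002 -0.082 -0.000 0.600; 0.064 0.001 -0.000 0.002 -0.082 -0.000 0.600
```

View pics/w5m.png

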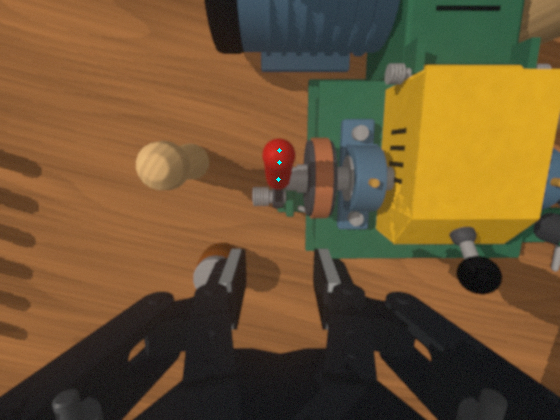

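Request:
{"method": "arm_command", "body": {
  "motion": "0.062 0 0.02 0 -0.082 0 0.6; 0.062 0 0.016 0 -0.082 0 0.6; 0.064 0 0.01 0 -0.082 0 0.6; 0.064 0 0.005 0 -0.082 0 0.6; 0.064 0 0 0 -0.082 0 0.6; 0 0 0 0 0 0 0.6"
}}

```text
time_s: 6.83
eef_pos: [0.537, 0.1404, 0.2397]
eef_rot: [0.029, 0.975, 0.119, -0.184]
wrist_force: [-0.4, 1.1, -2.2]
opening: 0.597
```

```bash
python3 - <<'E'
from plan import *
stat()
rows([lever(0,r=.138)],0.6,step=.03)
E
```

```text
t 6.83 tcp [0.537  0.1404 0.2397] graspL [0.0438 0.1793 0.2573] tilt 0.374 yL [-0.001 -1.     0.013] F_L [-0.2  1.2 -2.2] T [ 0.06 -0.21 -0.02] op 0.597 q [ 0.09  0.41  1.29 -0.07  1.81  1.41]
 brake -0.011 r 0.2088 | guard 0.817 r 0.1256
-0.000 0.000 0.118 0.004 0.008 -0.002 0.600; -0.001 0.001 0.118 0.004 0.008 -0.002 0.600; -0.002 0.001 0.118 0.004 0.008 -0.002 0.600
```

Request:
{"method": "arm_command", "body": {
  "motion": "0 0 0.118 0.004 0 0 0.6; 0 0 0.118 0.004 0 0 0.6; 0 0 0.12 0.004 0 0 0.6; 0 0 0 0 0 0 0.6"
}}

```text
time_s: 7.17
eef_pos: [0.5126, 0.1339, 0.1641]
eef_rot: [0.022, 0.975, 0.119, -0.187]
wrist_force: [-1.0, -0.1, -0.8]
opening: 0.601
```

```bash
python3 - <<'E'
from plan import *
stat()
rows([lever(0,r=.138)],0.6,step=.03)
E
```

```text
t 7.17 tcp [0.5126 0.1339 0.1641] graspL [0.0187 0.1786 0.1818] tilt 0.379 yL [-0.005 -1.    -0.001] F_L [-1.   0.1 -0.8] T [ 0.05 -0.16  0.03] op 0.601 q [ 0.07  0.42  1.43 -0.06  1.66  1.41]
 brake -0.036 r 0.1293 | guard 0.135 r 0.0892
-0.022 0.003 -0.043 -0.002 0.027 -0.004 0.600
```

Request:
{"method": "arm_command", "body": {
  "motion": "-0.02 0 -0.035 0 0.025 0 0.6; 0 0 0 0 0 0 0.4; 0 0 0 0 0 0 0; 0 0 0 0 0 0 0; 0 0 0 0 0 0 0; 0 0 0 0 0 0 0"
}}

```text
time_s: 7.67
eef_pos: [0.511, 0.1339, 0.1729]
eef_rot: [0.021, 0.977, 0.119, -0.174]
wrist_force: [-1.4, 0.0, -4.4]
opening: 0.266
```

```bash
python3 - <<'E'
from plan import *
stat()
E
```

```text
t 7.67 tcp [0.511  0.1339 0.1729] graspL [0.0166 0.1791 0.1908] tilt 0.352 yL [-0.005 -1.    -0.001] F_L [-1.3  0.4 -4.4] T [ 0.   -0.17  0.03] op 0.266 q [ 0.07  0.38  1.45 -0.06  1.65  1.4 ]
 brake 0.002 r 0.137 | guard 0.212 r 0.0951
```

Request:
{"method": "arm_command", "body": {
  "motion": "-0.03 0 0.001 0 0.048 0 0; -0.03 0 0.001 0 0.048 0 0; -0.03 0 0.001 0 0.048 0 0; -0.03 0 0.001 0 0.048 0 0"
}}

```text
time_s: 8.0
eef_pos: [0.4938, 0.1295, 0.1778]
eef_rot: [0.008, 0.99, 0.121, -0.069]
wrist_force: [3.4, 0.9, -5.5]
opening: 0.261
```

```bash
python3 - <<'E'
from plan import *
stat()
E
```

```text
t 8.0 tcp [0.4938 0.1295 0.1778] graspL [-0.0051  0.179   0.1966] tilt 0.138 yL [-0.005 -1.    -0.001] F_L [ 3.5  0.  -5.5] T [ 0.14 -0.55  0.1 ] op 0.261 q [ 0.04  0.17  1.68 -0.03  1.43  1.38]
 brake 0.167 r 0.1369 | guard 0.166 r 0.117
```

Request:
{"method": "arm_command", "body": {
  "motion": "-0.03 0 0.002 0 0.042 0 0; -0.03 0 0.002 0 0.042 0 0; -0.03 0 0.002 0 0.042 0 0; -0.03 0 0.002 0 0.042 0 0; -0.03 0 0.002 0 0.042 0 0"
}}

```text
time_s: 8.42
eef_pos: [0.469, 0.1231, 0.1798]
eef_rot: [-0.006, 0.991, 0.121, 0.052]
wrist_force: [5.3, 2.5, -3.6]
opening: 0.259
```

```bash
python3 - <<'E'
from plan import *
stat()
E
```

```text
t 8.42 tcp [0.469  0.1231 0.1798] graspL [-0.0352  0.179   0.1987] tilt -0.106 yL [-0.004 -1.    -0.   ] F_L [ 5.7  1.2 -3.6] T [ 0.28 -0.4   0.11] op 0.259 q [-0.01 -0.09  1.94  0.03  1.19  1.31]
 brake 0.388 r 0.1368 | guard 0.088 r 0.1455
```

Request:
{"method": "arm_command", "body": {
  "motion": "-0.03 0 0.002 0 0.042 0 0; -0.03 0 0.002 0 0.042 0 0; -0.03 0 0.002 0 0.042 0 0; -0.03 0 0.002 0 0.042 0 0; -0.03 0 0.002 0 0.042 0 0"
}}

```text
time_s: 8.83
eef_pos: [0.4458, 0.1172, 0.1766]
eef_rot: [-0.02, 0.977, 0.119, 0.174]
wrist_force: [5.0, 4.5, -2.0]
opening: 0.261
```

```bash
python3 - <<'E'
from plan import *
stat()
E
```

```text
t 8.83 tcp [0.4458 0.1172 0.1766] graspL [-0.0637  0.1789  0.1945] tilt -0.351 yL [-0.005 -1.     0.001] F_L [ 6.   3.2 -2. ] T [ 0.48 -0.13  0.16] op 0.261 q [-0.09 -0.36  2.2   0.13  0.97  1.18]
 brake 0.599 r 0.1367 | guard 0.003 r 0.171
```

Request:
{"method": "arm_command", "body": {
  "motion": "-0.03 0 0.002 0 0.035 0 0; -0.03 0 0.002 0 0.035 0 0; -0.03 0 0.002 0 0.03 0 0"
}}

```text
time_s: 9.08
eef_pos: [0.4355, 0.1143, 0.1744]
eef_rot: [-0.028, 0.964, 0.117, 0.236]
wrist_force: [39.6, 18.6, -19.3]
opening: 0.26
```

```bash
python3 - <<'E'
from plan import *
stat()
E
```

```text
t 9.08 tcp [0.4355 0.1143 0.1744] graspL [-0.0766  0.1787  0.1912] tilt -0.479 yL [-0.007 -1.     0.002] F_L [ 42.9   8.4 -19.3] T [ 2.24 -3.55  0.82] op 0.26 q [-0.15 -0.51  2.33  0.23  0.88  1.07]
 brake 0.696 r 0.1374 | guard -0.034 r 0.1826
```

Request:
{"method": "arm_command", "body": {
  "motion": "0.01 0 0.001 0 -0.025 0 0; 0.012 0 0.001 0 -0.025 0 0; 0.012 0 0.001 0 -0.025 0 0; 0.012 0 0.001 0 -0.022 0 0"
}}

```text
time_s: 9.42
eef_pos: [0.4436, 0.1164, 0.177]
eef_rot: [-0.022, 0.975, 0.116, 0.19]
wrist_force: [8.9, 3.6, -11.2]
opening: 0.261
```

```bash
python3 - <<'E'
from plan import *
stat()
E
```

```text
t 9.42 tcp [0.4436 0.1164 0.177 ] graspL [-0.0667  0.1788  0.1946] tilt -0.384 yL [-0.011 -1.     0.002] F_L [  9.5   1.3 -11.2] T [ 0.07 -0.38 -0.1 ] op 0.261 q [-0.1  -0.39  2.23  0.15  0.95  1.17]
 brake 0.62 r 0.1376 | guard -0.001 r 0.1739
```

Request:
{"method": "arm_command", "body": {
  "motion": "0.014 0 0.003 0 -0.021 0 0; 0.014 0 0.002 0 -0.021 0 0; 0.014 0 0.002 0 -0.021 0 0; 0.014 0 0.001 0 -0.021 0 0; 0.014 0 0.001 0 -0.021 0 0; 0.014 0 0.001 0 -0.021 0 0; 0.014 0 0.001 0 -0.021 0 0; 0.014 0 0.001 0 -0.021 0 0; 0.014 0 0.001 0 -0.021 0 0; 0.014 0 0.001 0 -0.021 0 0"
}}

```text
time_s: 10.25
eef_pos: [0.4735, 0.1241, 0.1809]
eef_rot: [-0.008, 0.99, 0.117, 0.077]
wrist_force: [4.0, 3.0, -7.0]
opening: 0.261
```

```bash
python3 - <<'E'
from plan import *
stat()
E
```

```text
t 10.25 tcp [0.4735 0.1241 0.1809] graspL [-0.0316  0.1789  0.1997] tilt -0.155 yL [-0.011 -1.     0.002] F_L [ 4.6  1.9 -7. ] T [-0.26 -0.06 -0.13] op 0.261 q [-0.01 -0.12  1.97  0.04  1.14  1.31]
 brake 0.361 r 0.1377 | guard 0.104 r 0.1425
```

Request:
{"method": "arm_command", "body": {
  "motion": "0.012 0 0.001 0 -0.026 0 0; 0.012 0 0.001 0 -0.026 0 0; 0.012 0 0.001 0 -0.026 0 0; 0.012 0 0.001 0 -0.026 0 0; 0.012 0 0.001 0 -0.026 0 0; 0.012 0 0.001 0 -0.026 0 0; 0.012 0 0.001 0 -0.026 0 0; 0.012 0 0.001 0 -0.026 0 0"
}}

```text
time_s: 10.92
eef_pos: [0.4957, 0.1298, 0.1784]
eef_rot: [0.006, 0.992, 0.118, -0.035]
wrist_force: [3.2, 2.8, -7.0]
opening: 0.26
```

```bash
python3 - <<'E'
from plan import *
stat()
E
```

```text
t 10.92 tcp [0.4957 0.1298 0.1784] graspL [-0.0044  0.1789  0.1974] tilt 0.07 yL [-0.011 -1.     0.003] F_L [ 3.8  2.  -7. ] T [-0.09 -0.5  -0.05] op 0.26 q [ 0.04  0.12  1.73 -0.02  1.36  1.37]
 brake 0.163 r 0.1378 | guard 0.175 r 0.1168
```

Request:
{"method": "arm_command", "body": {
  "motion": "0.011 0 0.002 0 -0.027 0 0; 0.011 0 0.002 0 -0.027 0 0; 0.01 0 0.002 0 -0.027 0 0; 0.01 0 0.002 0 -0.027 0 0; 0.01 0 0.002 0 -0.027 0 0; 0.008 0 0.001 0 -0.02 0 0"
}}

```text
time_s: 11.42
eef_pos: [0.5124, 0.134, 0.1735]
eef_rot: [0.016, 0.986, 0.118, -0.115]
wrist_force: [2.0, 2.3, -7.3]
opening: 0.259
```

```bash
python3 - <<'E'
from plan import *
stat()
E
```

```text
t 11.42 tcp [0.5124 0.134  0.1735] graspL [0.0159 0.1789 0.192 ] tilt 0.233 yL [-0.01  -1.     0.005] F_L [ 2.5  1.8 -7.3] T [-0.15 -0.72 -0.02] op 0.259 q [ 0.06  0.29  1.55 -0.04  1.53  1.4 ]
 brake 0.011 r 0.1378 | guard 0.219 r 0.0963
```

Request:
{"method": "arm_command", "body": {
  "motion": "0.008 0 0.002 0 -0.015 0 0; 0.008 0 0.002 0 -0.015 0 0"
}}

```text
time_s: 11.58
eef_pos: [0.5137, 0.1343, 0.1729]
eef_rot: [0.019, 0.984, 0.117, -0.135]
wrist_force: [-15.2, -2.8, 9.7]
opening: 0.261
```

```bash
python3 - <<'E'
from plan import *
stat()
E
```

```text
t 11.58 tcp [0.5137 0.1343 0.1729] graspL [0.0179 0.1789 0.1912] tilt 0.273 yL [-0.009 -1.     0.005] F_L [-15.4   1.    9.7] T [-0.9   2.37  0.01] op 0.261 q [ 0.07  0.33  1.51 -0.05  1.57  1.41]
 brake -0.005 r 0.1378 | guard 0.222 r 0.0942
```

Request:
{"method": "arm_command", "body": {
  "motion": "0 0 0 0 0 0 0.3; 0 0 0 0 0 0 0.5; 0 0 0 0 0 0 0.6; 0 0 -0.05 0 0 0 0.6; 0.01 0 -0.1 0 0 0 0.6; 0.01 0 -0.15 0 0 0 0.6; 0.01 0 -0.15 0 0 0 0.6; 0 0 -0.15 0 0 0 0.6"
}}

```text
time_s: 12.25
eef_pos: [0.5484, 0.1433, 0.2894]
eef_rot: [0.019, 0.983, 0.117, -0.14]
wrist_force: [0.9, 0.7, 0.1]
opening: 0.6
```

```bash
python3 - <<'E'
from plan import *
stat()
c=snap('wrist','w6.png')
k=knob(0,-.5,off=-.09); print(k[0])
rows([k],0.7)
E
```

```text
t 12.25 tcp [0.5484 0.1433 0.2894] graspL [0.054  0.1791 0.3077] tilt 0.283 yL [-0.01  -1.     0.004] F_L [1.1 0.5 0.1] T [ 0.05 -0.16  0.01] op 0.6 q [ 0.08  0.33  1.27 -0.05  1.82  1.41]
 brake 0.021 r 0.2597 | guard 1.005 r 0.1691
[ 0.42737053 -0.07194162  0.27716954]
-0.100 0.113 0.041 0.001 0.092 -0.001 0.700; -0.104 0.112 0.031 0.001 0.092 -0.001 0.700; -0.106 0.112 0.021 0.001 0.092 -0.001 0.700; -0.108 0.112 0.011 0.001 0.092 -0.001 0.700; -0.109 0.112 0.000 0.001 0.092 -0.001 0.700; -0.108 0.112 -0.011 0.001 0.092 -0.001 0.700; -0.107 0.112 -0.021 0.001 0.092 -0.001 0.700; -0.104 0.112 -0.031 0.001 0.092 -0.001 0.700
```

View pics/w6.png

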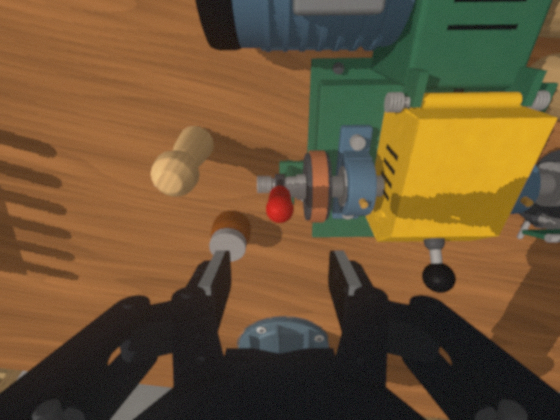

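```bash
python3 - <<'E'
from plan import *
k=knob(0,-.6,off=-.08); print(k[0])
rows([k],0.75)
E
```

```text
[ 0.42540902 -0.07243703  0.26421396]
-0.088 0.100 0.044 0.001 0.093 -0.001 0.750; -0.092 0.100 0.035 0.001 0.093 -0.001 0.750; -0.095 0.100 0.026 0.001 0.093 -0.001 0.750; -0.097 0.100 0.016 0.001 0.093 -0.001 0.750; -0.098 0.100 0.007 0.001 0.093 -0.001 0.750; -0.099 0.100 -0.003 0.001 0.093 -0.001 0.750; -0.098 0.100 -0.012 0.001 0.093 -0.001 0.750; -0.097 0.099 -0.022 0.001 0.093 -0.001 0.750; -0.094 0.099 -0.031 0.001 0.093 -0.001 0.750
```

Request:
{"method": "arm_command", "body": {
  "motion": "-0.09 0.1 0.03 0 0.093 0 0.75; -0.09 0.1 0.03 0 0.093 0 0.75; -0.095 0.1 0.025 0 0.093 0 0.75; -0.097 0.1 0.015 0 0.093 0 0.75; -0.098 0.1 0.005 0 0.093 0 0.75; -0.098 0.1 0 0 0.093 0 0.75; -0.098 0.1 -0.01 0 0.093 0 0.75; -0.097 0.1 -0.02 0 0.093 0 0.75; -0.09 0.09 -0.03 0 0.09 0 0.75; 0 0 0 0 0 0 0.75"
}}

```text
time_s: 13.13
eef_pos: [0.4392, -0.0694, 0.2698]
eef_rot: [-0.022, 0.948, 0.116, 0.295]
wrist_force: [-0.4, -0.9, 0.2]
opening: 0.75
```

```bash
cat > wk.py <<'E'
from plan import *
import sys
def wk(f,th=0):
    o=get_obs();c=camera('wrist');T=np.eye(4);T[:3,:3]=rot(o['eef_rot']).as_matrix();T[:3,3]=o['eef_pos'];c['pose']=T@np.array(c['mount'])
    i=cv2.cvtColor(c['img'],cv2.COLOR_RGB2BGR);b=.29+th
    u=proj(c,L((.1-.186*np.cos(b),0,.145+.186*np.sin(b))));print('knob px',u.round());cv2.circle(i,tuple(int(a) for a in u.round()),2,(255,255,0),-1)
    u=proj(c,T[:3,:3]@[0,0,-.019]+T[:3,3]);cv2.circle(i,tuple(int(a) for a in u.round()),2,(255,0,255),-1)
    cv2.imwrite('pics/'+f,i)
E
python3 - <<'E'
from wk import *
stat();wk('w7.png')
rows([knob(0,-.6,off=.015)],0.75,step=.025)
E
```

```text
t 13.13 tcp [ 0.4392 -0.0694  0.2698] graspL [-1.200e-01  1.000e-04  2.854e-01] tilt -0.601 yL [-0.011 -1.     0.027] F_L [-0.6 -0.8  0.2] T [-0.08  0.3  -0.01] op 0.75 q [-0.87 -0.67  2.27  0.55  1.27  0.36]
 brake 0.733 r 0.2409 | guard 0.278 r 0.261
knob px [276. 224.]
-0.021 -0.002 0.115 0.006 -0.000 0.002 0.750; -0.021 -0.001 0.115 0.006 -0.000 0.002 0.750; -0.021 -0.001 0.115 0.006 -0.000 0.002 0.750; -0.021 0.000 0.115 0.006 -0.000 0.002 0.750
```

View pics/w7.png

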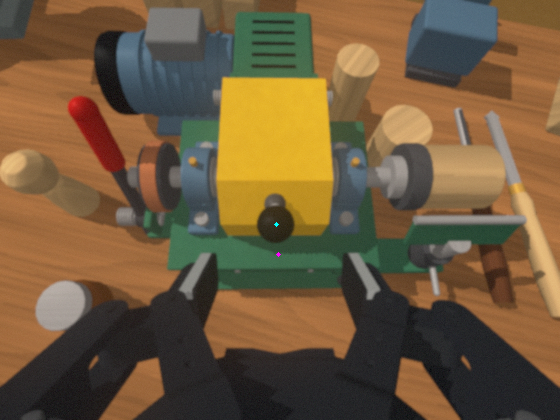

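Request:
{"method": "arm_command", "body": {
  "motion": "-0.021 0 0.11 0.006 0 0 0.75; -0.021 0 0.11 0.006 0 0 0.75; -0.021 0 0.11 0.006 0 0 0.75; -0.015 0 0.08 0.005 0 0 0.75; 0 0 0 0 0 0 0.75"
}}

```text
time_s: 13.6
eef_pos: [0.4791, -0.0635, 0.2017]
eef_rot: [-0.027, 0.947, 0.122, 0.297]
wrist_force: [-0.5, -0.1, -0.2]
opening: 0.748
```

```bash
python3 - <<'E'
from wk import *
stat();wk('w8.png')
rows([knob(0,-.6,off=.019)],0.75,step=.025)
E
```

```text
t 13.6 tcp [ 0.4791 -0.0635  0.2017] graspL [-0.0799 -0.0041  0.2174] tilt -0.606 yL [ 0.003 -1.     0.022] F_L [-0.5  0.1 -0.2] T [-0.05  0.29  0.03] op 0.748 q [-0.76 -0.46  2.29  0.59  1.02  0.32]
 brake 0.661 r 0.1632 | guard 0.092 r 0.1939
knob px [271. 256.]
-0.052 -0.025 0.089 0.016 -0.006 0.015 0.750
```

View pics/w8.png

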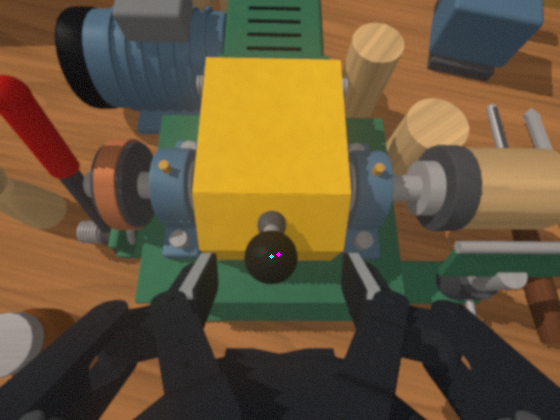

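Request:
{"method": "arm_command", "body": {
  "motion": "-0.03 -0.014 0.055 0.01 0 0.01 0.75; -0.024 -0.012 0.05 0.006 0 0.005 0.75; 0 0 0 0 0 0 0.75"
}}

```text
time_s: 13.9
eef_pos: [0.484, -0.0556, 0.1837]
eef_rot: [-0.037, 0.946, 0.122, 0.298]
wrist_force: [0.4, -1.0, -0.7]
opening: 0.75
```

```bash
python3 - <<'E'
from wk import *
stat();wk('w9.png')
rows([knob(0,-.6,off=.022)],0.75,step=.025)
E
```

```text
t 13.9 tcp [ 0.484  -0.0556  0.1837] graspL [-0.0734  0.0019  0.1993] tilt -0.609 yL [ 0.008 -1.     0.003] F_L [ 0.2 -1.  -0.7] T [-0.02  0.27  0.03] op 0.75 q [-0.74 -0.41  2.31  0.62  0.98  0.29]
 brake 0.656 r 0.144 | guard 0.014 r 0.1817
knob px [282. 263.]
-0.028 0.007 0.009 -0.001 -0.010 0.009 0.750
```

View pics/w9.png

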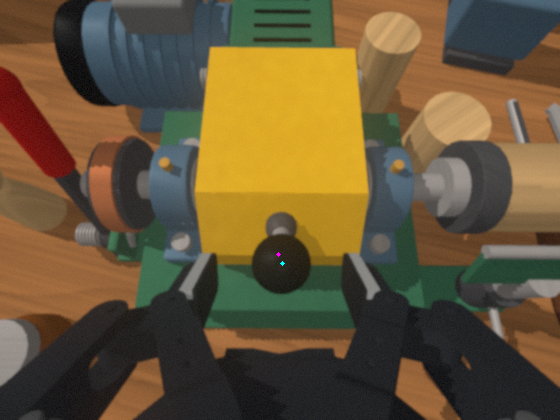

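Request:
{"method": "arm_command", "body": {
  "motion": "-0.03 0.005 0.02 0 0 0.008 0.7; 0 0 0 0 0 0 0.6; 0 0 0 0 0 0 0; 0 0 0 0 0 0 0; 0 0 0 0 0 0 0; 0 0 0 0 0 0 0"
}}

```text
time_s: 14.45
eef_pos: [0.4825, -0.057, 0.1809]
eef_rot: [-0.037, 0.946, 0.12, 0.299]
wrist_force: [4.2, -0.1, -4.0]
opening: 0.274
```

```bash
python3 - <<'E'
from wk import *
stat();wk('w10.png')
E
```

```text
t 14.45 tcp [ 0.4825 -0.057   0.1809] graspL [-0.0752  0.001   0.1965] tilt -0.613 yL [ 0.004 -1.     0.001] F_L [ 4.  -1.2 -4. ] T [-0.15  0.09 -0.05] op 0.274 q [-0.75 -0.41  2.31  0.62  0.98  0.28]
 brake 0.674 r 0.1419 | guard -0.004 r 0.1826
knob px [280. 259.]
```

View pics/w10.png

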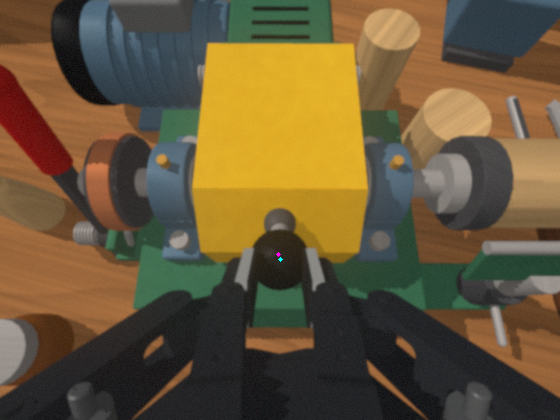

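Request:
{"method": "arm_command", "body": {
  "motion": "0 0 0 0 0 0 0.6; 0 0 0 0 0 0 0.6; -0.004 0 0.035 0 0 0 0.6; -0.004 0 0.03 0 0 0 0.6; 0 0 0 0 0 0 0.6"
}}

```text
time_s: 14.92
eef_pos: [0.4898, -0.0575, 0.1698]
eef_rot: [-0.035, 0.946, 0.119, 0.3]
wrist_force: [-0.2, -1.0, -0.7]
opening: 0.602
```

```bash
python3 - <<'E'
from wk import *
stat();wk('w11.png')
E
```

```text
t 14.92 tcp [ 0.4898 -0.0575  0.1698] graspL [-0.0682 -0.0012  0.1853] tilt -0.614 yL [ 0.001 -1.     0.005] F_L [-0.5 -0.9 -0.7] T [-0.03  0.31  0.03] op 0.602 q [-0.73 -0.37  2.31  0.64  0.93  0.27]
 brake 0.651 r 0.1291 | guard -0.055 r 0.173
knob px [276. 269.]
```

View pics/w11.png

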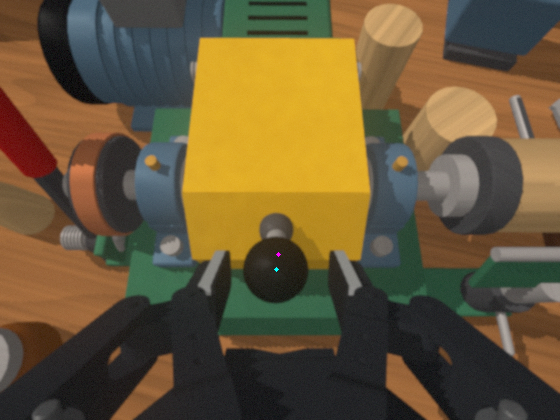

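Request:
{"method": "arm_command", "body": {
  "motion": "0 0 0 0 0 0 0.3; 0 0 0 0 0 0 0; 0 0 0 0 0 0 0; 0 0 0 0 0 0 0; 0 0 0 0 0 0 0"
}}

```text
time_s: 15.38
eef_pos: [0.489, -0.0553, 0.1699]
eef_rot: [-0.038, 0.946, 0.12, 0.299]
wrist_force: [0.3, 1.2, -1.1]
opening: 0.356
```

```bash
python3 - <<'E'
from wk import *
stat();wk('w12.png')
E
```

```text
t 15.38 tcp [ 0.489  -0.0553  0.1699] graspL [-0.0685  0.001   0.1855] tilt -0.613 yL [ 0.005 -1.     0.001] F_L [ 0.6  1.1 -1.1] T [-0.16  0.26 -0.15] op 0.356 q [-0.73 -0.37  2.31  0.64  0.93  0.27]
 brake 0.652 r 0.1293 | guard -0.054 r 0.1733
knob px [280. 268.]
```

View pics/w12.png

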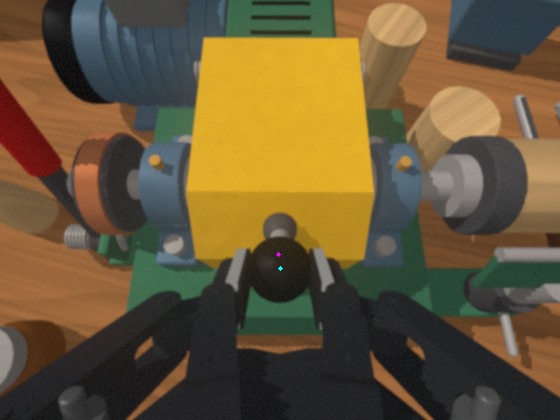

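```bash
cat >> plan.py <<'E'
def kst(off=.036,xo=-.0008):
    p,r,o=cur();iz=R.from_euler('z',-P[2]);l=toL(p);M=r.as_matrix();z=iz.apply(M[:,2]);x=iz.apply(M[:,0])
    k=l-off*z+xo*x;tilt=np.arctan2(-z[0],-z[2])
    h=r.inv().apply(L((.1,0,.145))-p)
    print('t',round(o['time_s'],2),'GUARD knob',round(np.arctan2(k[2]-.145,.1-k[0])-.29,3),'rad',round(np.hypot(k[2]-.145,.1-k[0]),4),'knob',k.round(4),'tilt+',round(tilt+.613,3),'tcpang',round(np.arctan2(l[2]-.145,.1-l[0])-.157,3),'F_L',iz.apply(o['wrist_force']).round(1),'op',round(o['opening'],3),'hinge in tool',h.round(3),'q',o['q'].round(2))
E
python3 -c "
from plan import *
kst()"
```

```text
t 15.43 GUARD knob 0.002 rad 0.1868 knob [-0.0789  0.0009  0.1989] tilt+ 0.0 tcpang -0.0 F_L [-1.2  0.9  0.5] op 0.358 hinge in tool [0.115 0.002 0.111] q [-0.73 -0.37  2.31  0.64  0.93  0.27]
```

Request:
{"method": "arm_command", "body": {
  "motion": "0.016 0 -0.016 0 -0.027 0 0; 0.02 0 -0.02 0 -0.034 0 0; 0.024 0 -0.024 0 -0.04 0 0"
}}

```text
time_s: 15.68
eef_pos: [0.4913, -0.0548, 0.1841]
eef_rot: [-0.032, 0.961, 0.119, 0.247]
wrist_force: [5.6, 2.1, -5.4]
opening: 0.361
```

```bash
python3 -c "
from plan import *
kst()"
```

```text
t 15.68 GUARD knob 0.095 rad 0.187 knob [-0.0733  0.0009  0.2152] tilt+ 0.109 tcpang 0.09 F_L [ 5.9  0.6 -5.4] op 0.361 hinge in tool [0.117 0.001 0.109] q [-0.64 -0.33  2.21  0.47  0.98  0.48]
```

Raising well. Continue.

Request:
{"method": "arm_command", "body": {
  "motion": "0.027 0 -0.029 0 -0.045 0 0; 0.027 0 -0.029 0 -0.045 0 0; 0.027 0 -0.029 0 -0.045 0 0; 0.027 0 -0.029 0 -0.045 0 0; 0.027 0 -0.029 0 -0.045 0 0"
}}

```text
time_s: 16.1
eef_pos: [0.505, -0.0514, 0.2206]
eef_rot: [-0.016, 0.984, 0.12, 0.128]
wrist_force: [2.9, 0.9, -5.0]
opening: 0.36
```

```bash
python3 -c "
from plan import *
kst()"
```

```text
t 16.1 GUARD knob 0.34 rad 0.187 knob [-0.0511  0.001   0.2552] tilt+ 0.354 tcpang 0.335 F_L [ 3.   0.2 -5. ] op 0.36 hinge in tool [0.117 0.    0.109] q [-0.45 -0.18  1.95  0.18  1.18  0.82]
```

Request:
{"method": "arm_command", "body": {
  "motion": "0.027 0 -0.029 0 -0.045 0 0; 0.027 0 -0.029 0 -0.045 0 0; 0.027 0 -0.029 0 -0.045 0 0; 0.027 0 -0.029 0 -0.045 0 0; 0.027 0 -0.029 0 -0.045 0 0; 0.027 0 -0.029 0 -0.045 0 0; 0.027 0 -0.029 0 -0.045 0 0"
}}

```text
time_s: 16.68
eef_pos: [0.538, -0.0431, 0.2643]
eef_rot: [0.007, 0.991, 0.122, -0.045]
wrist_force: [0.0, -1.3, -1.3]
opening: 0.355
```

```bash
python3 -c "
from plan import *
kst()"
```

```text
t 16.68 GUARD knob 0.688 rad 0.1871 knob [-0.0046  0.001   0.3002] tilt+ 0.704 tcpang 0.682 F_L [-0.3 -1.2 -1.3] op 0.355 hinge in tool [0.118 0.    0.109] q [-0.27  0.12  1.55 -0.05  1.55  1.06]
```

Request:
{"method": "arm_command", "body": {
  "motion": "0.027 0 -0.029 0 -0.045 0 0; 0.027 0 -0.029 0 -0.045 0 0; 0.027 0 -0.029 0 -0.045 0 0; 0.027 0 -0.029 0 -0.045 0 0; 0.02 0 -0.021 0 -0.034 0 0; 0.014 0 -0.015 0 -0.024 0 0"
}}

```text
time_s: 17.18
eef_pos: [0.5744, -0.0339, 0.289]
eef_rot: [0.023, 0.977, 0.121, -0.174]
wrist_force: [-0.6, 0.7, 2.7]
opening: 0.357
```

```bash
python3 -c "
from wk import *
kst();snap('scene','s13.png');wk('w13.png',.95);snap('top','t13.png')
j=cv2.imread('pics/s13.png');cv2.imwrite('pics/s13m.png',cv2.resize(j[90:300,150:430],None,fx=2.5,fy=2.5,interpolation=3))"
```

```text
t 17.18 GUARD knob 0.967 rad 0.1872 knob [0.0422 0.001  0.3231] tilt+ 0.966 tcpang 0.964 F_L [-0.4  0.8  2.7] op 0.357 hinge in tool [0.115 0.    0.111] q [-0.18  0.4   1.2  -0.15  1.86  1.13]
knob px [280. 271.]
```

View pics/s13m.png

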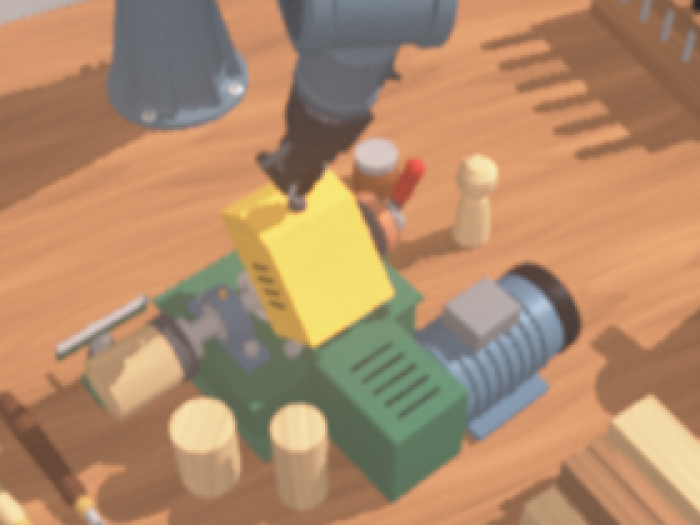

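View pics/w13.png

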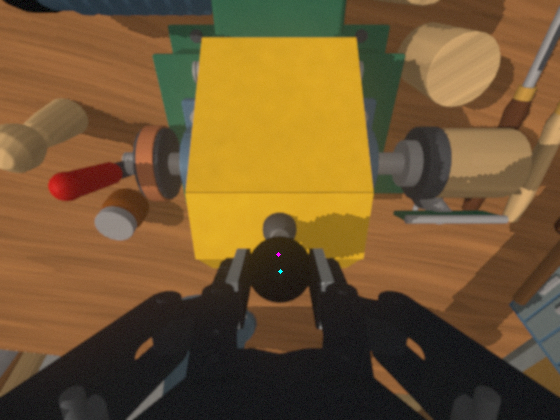

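Request:
{"method": "arm_command", "body": {
  "motion": "-0.01 0 0.01 0 0.017 0 0; -0.014 0 0.0145 0 0.024 0 0; -0.014 0 0.0145 0 0.024 0 0; -0.014 0 0.0145 0 0.024 0 0; -0.014 0 0.0145 0 0.024 0 0; -0.01 0 0.01 0 0.017 0 0"
}}

```text
time_s: 17.83
eef_pos: [0.5568, -0.0383, 0.2784]
eef_rot: [0.014, 0.987, 0.124, -0.103]
wrist_force: [0.2, 0.2, -0.3]
opening: 0.36
```

```bash
python3 -c "
from wk import *
kst()"
```

```text
t 17.83 GUARD knob 0.834 rad 0.1872 knob [0.019  0.001  0.3138] tilt+ 0.822 tcpang 0.832 F_L [ 0.3  0.1 -0.3] op 0.36 hinge in tool [0.113 0.001 0.112] q [-0.22  0.25  1.39 -0.1   1.69  1.1 ]
```

Request:
{"method": "arm_command", "body": {
  "motion": "-0.013 0 0.013 0 0.02 0 0; -0.012 0 0.012 0 0.017 0 0; -0.005 0 0.005 0 0.008 0 0; 0 0 0 0 0 0 0"
}}

```text
time_s: 18.17
eef_pos: [0.5483, -0.0405, 0.2726]
eef_rot: [0.011, 0.989, 0.124, -0.079]
wrist_force: [-0.3, 0.6, -0.3]
opening: 0.353
```

```bash
python3 -c "
from wk import *
kst()"
```

```text
t 18.17 GUARD knob 0.77 rad 0.1872 knob [0.0085 0.001  0.3083] tilt+ 0.772 tcpang 0.767 F_L [-0.1  0.6 -0.3] op 0.353 hinge in tool [0.115 0.001 0.111] q [-0.24  0.19  1.46 -0.08  1.63  1.08]
```

Request:
{"method": "arm_command", "body": {
  "motion": "0 0 0 0 0 0 0; 0 0 0 0 0 0 0; 0 0 0 0 0 0 0; 0 0 0 0 0 0 0; 0 0 0 0 0 0 0; 0 0 0 0 0 0 0"
}}

```text
time_s: 18.67
eef_pos: [0.5488, -0.0404, 0.2729]
eef_rot: [0.011, 0.989, 0.124, -0.08]
wrist_force: [-1.3, -0.3, 0.7]
opening: 0.357
```

```bash
python3 -c "
from wk import *
kst();print(get_obs()['dq'].round(3));snap('top','t14.png');snap('scene','s14.png');wk('w14.png',.77);kst()
j=cv2.imread('pics/s14.png');cv2.imwrite('pics/s14m.png',cv2.resize(j[90:300,150:430],None,fx=2.5,fy=2.5,interpolation=3))"
```

```text
t 18.67 GUARD knob 0.773 rad 0.1871 knob [0.0091 0.001  0.3086] tilt+ 0.774 tcpang 0.77 F_L [-1.4 -0.   0.7] op 0.357 hinge in tool [0.115 0.001 0.111] q [-0.24  0.2   1.45 -0.08  1.63  1.08]
[ 0.002  0.002 -0.009 -0.001  0.004  0.003]
knob px [280. 268.]
t 18.82 GUARD knob 0.773 rad 0.1872 knob [0.009  0.001  0.3085] tilt+ 0.774 tcpang 0.77 F_L [-1.7  1.   1.6] op 0.357 hinge in tool [0.115 0.001 0.111] q [-0.24  0.2   1.45 -0.08  1.63  1.08]
```

View pics/s14m.png

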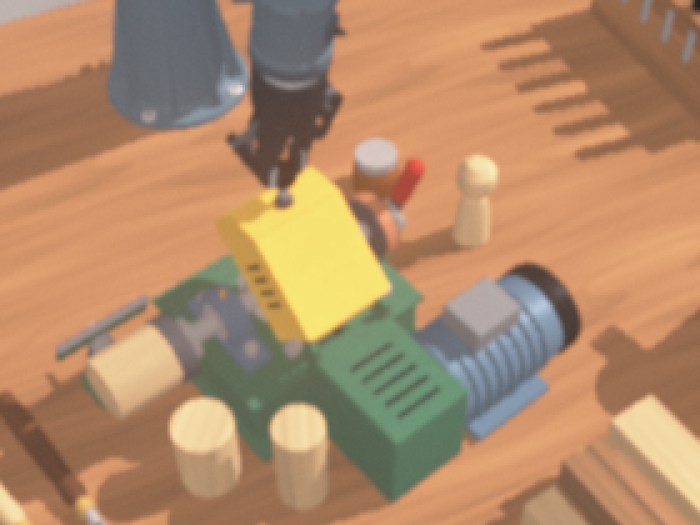

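View pics/w14.png

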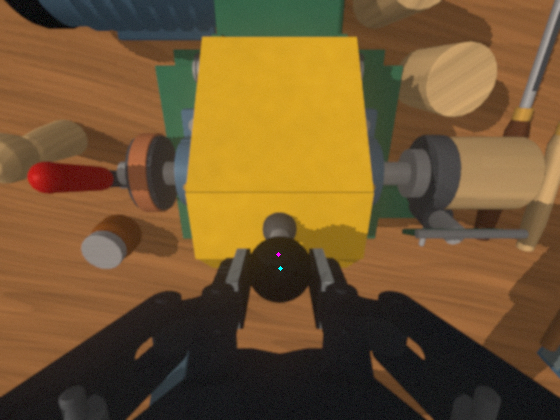

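```bash
python3 -c "
from plan import *
print(hand_in());kst()"
```

```text
the job is handed in; nothing more can be done
None
the job is handed in; nothing more can be done
```

The brake and guard work is done and handed in, but the lever slipped out of my grip once, on my first attempt at pulling it.

- **Slip:** I had gripped the lever too near its rounded top. It came out of the fingers somewhere short of 0.27 rad and sprang back to rest on its own, so that partial pull was not eased back. I don't know the exact angle at which it let go.
- **Brake lever:** I gripped it lower and pulled it to the stop. It measured 0.696 rad, with about 43 N pulling back at the tool. I then eased it back over about 2.5 s at roughly 0.2–0.3 rad/s, until the force reversed at the rest stop (measured -0.005 rad), and only then let go.
- **Belt guard:** My first grip on the knob was too shallow, so I regripped deeper. I raised the guard to about 0.967 rad, where it pushed upward by about 2.7 N, so it was past balance and well short of the 1.45 stop. I then lowered it in small steps with the knob held throughout.
- **Last check before handing in:** The knob was still gripped (opening 0.357) and the guard was at about 0.773 rad, just below the 0.85 balance point. It stayed within 0.003 rad over the last 0.65 s, with joint speeds near zero. The wrist force there was too small and noisy to show the guard still tending to fall, so that rests on the angle, which is good to perhaps 0.02 rad.
- **Surroundings:** The last pictures I viewed showed the tools and turned pieces where they had been, as far as those views reach, and the lever at rest. The clock was at about 18.8 s.

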